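# Pull the pre-filter of the bench fume extractor and show it over the tray

### The job

Check the fume extractor's pre-filter: lift the cover flap and lead it gently all the way back onto its stop, never letting it drop or slam, and leave it open. Draw the thin aluminium pre-filter cassette with the pull tab straight up out of its guides, leaving the thick main filter seated. Finish still holding it, upright and steady, over the middle of the steel tray and about ten centimetres above it, square with the tray, its mesh intake face (the one that faced the inlet spigot) towards the tray's near long side; do not shift the tray or other things.

Things in the scene. Friction and masses are not known exactly. Their poses are not given: they have to be found in the camera images.
- extractor: grey fume extractor box, fixed, 150 (x) x 240 (y) x 120 mm high. Origin: centre of underside; x to its rear, y to its left end. y over +34 mm: closed fan housing. y -120 to +34: filter well (walls 5, floor at 12 mm, open top at 120) under the flap. A round inlet spigot stands 23 mm out of the right (-y) end. In the well at x 0: pre-filter at y -66, main filter at y -1 mm
- flap (a joint): cover flap hinge, rad: 0 closed (level), grows as the front is lifted, 1.92 open on its stop, 20 degrees past upright. Flap: 0.28 kg, 152 mm wide, 5 thick, reaches 146 mm forward of the hinge; turns freely: let go before 1.57 it falls shut, after that it falls back to the stop and stays. Over 2 rad/s counts as dropped or slammed; lead it to 1.82 or more
- flap_hinge (a point): mid-width point of the flap's hinge line, 69 mm behind, 43 mm right of and 124.5 mm above the extractor's origin. The hinge line runs along the extractor's y. The point's frame turns with the flap
- flap_handle (a point): middle of the flap's bow handle bar: round steel, 10 mm thick, 76 mm straight, parallel to the hinge line, in the plane of the flap, 188 mm from the hinge line and 42 beyond the flap's front edge (37 mm free between). Closed: level, 44 mm in front of the box, 124.5 mm high. Open: top of the flap, 301 mm high. The bar can turn between fingers that pinch it
- prefilter: pre-filter cassette, loose, 0.11-0.22 kg: aluminium frame 118 (x) x 14 (y) x 78 mm high, standing in vertical guides about 70 mm deep at the well's front and rear walls (2 to 3 mm play), underside 12 mm above the table. Origin: centre of underside; axes in the well as the extractor's. -y face: mesh intake face, to the spigot; +y face: grey pad with two bars
- pull_tab (a point): grip point of the cassette's pull tab, 94 mm above its underside, mid-width. The tab is 36 (x) x 10 (y) mm and stands 26 mm above the frame (78 to 104 mm above the underside); pinch it across its 10 mm from above. 49 mm free to the well's right wall
- main_filter: main filter, loose, 0.5 kg: thick brown block 122 x 52 x 76 mm with white pleats, no tab, seated in the well left of the pre-filter, top 88 mm above the table. Origin: centre of underside. Must stay seated
- tray: shallow stainless-steel tray, loose, 150 (x) x 200 (y) mm, walls 3, rim 22 mm high. Origin: centre of underside; x away from the robot (turned up to 0.3 rad), z up
- tray_front (a point): middle of the tray's near long rim (the robot's side), 75 mm from its centre along its -x, 20 mm high: the intake face is shown to this side
- jar_umber: bystander: screw-cap glass jar, 42 mm across, 55 mm high, origin under its centre
- loupe: bystander: black eye loupe, 37 mm across, 38 mm high, origin under its centre
- eraser: bystander: eraser 21 x 46 x 13 mm, origin under its centre
- wedge_0: bystander: small wooden wedge 16 x 52 x 9 mm, origin under its centre
- weight_0: bystander: round copper-brown weight, 41 mm across, 32 mm high, origin under its centre
- vial_2: bystander: small capped glass vial, 23 mm across, 51 mm high, origin under its centre

How it is judged:
By the outcome, as a careful person would: the job done as asked, in the order asked, and still so for the second after the job is handed in, while the arm keeps its last pose, push and grip.
It also fails if it takes over 72 s, if anything falls off the work surface, if the arm or the gripper's body presses on something with over 40 N, if the wrist force passes 120 N, or if a joint passes its speed limit or range.

### The arm

A 6-joint arm with a two-finger parallel gripper is mounted at the origin on a cart in front of the work surface, level with it; the furniture and walls round the work are solid. World frame = base frame: x ahead of the robot, y to its left, z up, the work surface at z = 0. Lengths are in m, angles in rad, forces in N, time in s.
With the tool pointing down it reaches from about 0.275 to 0.825 m from the base axis. Payload 5.2 kg.
Tool frame: the origin (TCP) lies midway between the tips of the shut fingers; the grasp point (between the pads) lies 19 mm behind it; z points along the fingers, y is the line along which they close (so a half turn about z gives the same grasp; the last joint's range is limited). The gripper opens to 93 mm and grips with 3 to 60 N. Pads are 15 mm wide; open, the fingers measure 128 mm over their backs; the gripper's body (75 mm by 188 mm) begins 65 mm behind the grasp point.
Start: joints at [1.025, 0.259, 1.535, -0, 1.348, -0.203], TCP at [0.185, 0.518, 0.219] pointing down, gripper open.
Joint ranges: [-3.14, 3.14], [-0.91, 2.08], [0.19, 2.58], [-1.22, 4.36], [0.22, 2.71], [-3.12, 3.12]. Speed limits (rad/s): [2.57, 2.57, 3.14, 3.14, 3.14, 3.14].

### API

Orientations are given as a unit quaternion [w, x, y, z].
In Python, from rig import r gives the robot as it stands.
- The arm moves only by the tool steer_hand, called after "Request:" as name([rows], argument=value, ...), one row to a line, values as JSON. Schema: {"type":"object","properties":{"segments":{"type":"array","items":{"type":"object","properties":{"tx":{"type":"number"},"ty":{"type":"number"},"tz":{"type":"number"},"drx":{"type":"number"},"dry":{"type":"number"},"drz":{"type":"number"}},"additionalProperties":false},"minItems":1,"maxItems":5},"jaw":{"type":"number"},"clamp_n":{"type":"number"},"only":{"type":"string"},"quiet":{"type":"boolean"},"lines":{"type":"string"}},"required":["segments"],"additionalProperties":false}. segments is a list of rows, 1 to 5 of them, each an object with the fields tx, ty, tz (the shift in cm), drx, dry, drz (a rotation vector in rad); a field left out counts as zero; each row is the pose to reach, as a shift and turn from the pose commanded when the call began, along the tool's axes at that moment; what a row does not reach only later rows make up. A row lasts 1/10 s, in which the tool goes at most 0.05 m and 0.15 rad, less where a joint would pass 70% of its speed; a pose out of reach is approached as far as the arm can. jaw is the opening from 0.0 (shut) to 1.0 (fully open), set as the call begins (left out keeps the last). The fingers move at their own pace and stop on an object; clamp_n is the grip in N (left out, the last holds). Time passes only in rows, so rows that do not move let the fingers close. The tool returns the time, the measured TCP pose, the force, the opening and the grip force at its end. only (a regular expression) keeps the lines of the reply that match it, lines (a string "A,B") keeps lines A to B, and quiet returns only ok. Input that does not fit is refused with a message, and nothing moves.
- r.get_obs(): the state, without advancing time (a new reading comes with each control period).
- r.capture(name): name is "side" or "top" or "wrist"; returns (picture, depth): 420x560x3 uint8, red, green, blue; 420x560 float32, m along the optical axis (not along the pixel's ray), 0 where there is no reading.
- r.camera_params(name): a dict with "fx", "fy", "cx", "cy" (pixels), "R" (3x3) and "t" (3): a world point X has camera coordinates R X + t; the wrist camera has in their place "tool_from_camera" (4x4, takes a point from camera to tool coordinates, whose origin is the TCP and whose axes are the flange's). Camera axes: x right, y down, z forward; pixel columns grow to the right and rows downward; lengths in m; the calibration is good to about 2 mm. A picture is of the moment at which its call begins: read the wrist's pose just before it. camera_params takes no time and is no camera call.
- r.sign_off(): hands the job in; it is judged then, once.
The state is a dict: "time_s": time; "qpos": joint angles; "joint_velocities": joint speeds; "joint_torque": joint torques, N m; "tcp_pos": TCP position; "tool_rot": TCP orientation; "force": force on the tool from outside, world axes, zero at the start; "wrist_torque": the same for the moment, N m; "grip_width": opening from 0.0 (shut) to 1.0 (fully open); "grip_force": force on a finger pad.
Only numpy, scipy, OpenCV 4.12 (cv2) and the standard library are available. Lean on these libraries where they do the work, as an engineer would, in place of code of your own. Each camera call takes 0.05 s, during which the arm holds its last target. There are 200 camera calls.

## Working session

There is one attempt and no reset: what is moved stays moved. The work goes in short steps, Python scripts to look and compute and a tool call to move; the robot and the scene stay as the last step left them, time stands still between calls to the robot, and variables do not carry over. Pictures are saved under pics/ and viewed, at most 10 in all, crops included, and the job is handed in when it is done.

```bash
ls; mkdir -p pics
```

Run:
```python
from rig import r
import cv2
o=r.get_obs(); print({k:o[k] for k in('time_s','tcp_pos','tool_rot','grip_width','force')})
for n in("side","top"):
    p,d=r.capture(n); cv2.imwrite(f'pics/{n}0.png',p[:,:,::-1])
    c=r.camera_params(n); print(n,c)
print(r.camera_params("wrist"))
```

```text
pics
rig.py
{'time_s': 0.0, 'tcp_pos': array([0.18455232, 0.51755349, 0.21783727]), 'tool_rot': array([-3.41730376e-04,  1.70570872e-01,  9.85345007e-01, -8.23734103e-04]), 'grip_width': 0.9997820853597478, 'force': array([-0.50547006, -0.29158123, -0.00980895])}
side {'fx': 530.8999885141188, 'fy': 530.8999885141188, 'cx': 279.2155633194064, 'cy': 207.24375499084613, 'R': array([[-0.99807247, -0.05876784,  0.01994213],
       [-0.04837115,  0.53536002, -0.84323774],
       [ 0.03887904, -0.84257699, -0.53717077]]), 't': array([0.58593161, 0.1686735 , 1.2838271 ])}
top {'fx': 403.03469220930083, 'fy': 403.03469220930083, 'cx': 285.78487878164157, 'cy': 215.22997470087222, 'R': array([[-0.00316944, -0.99999409,  0.00133171],
       [-0.98678489,  0.00291182, -0.16200956],
       [ 0.16200472, -0.00182759, -0.98678829]]), 't': array([-0.09131652,  0.58160192,  1.02108504])}
{'fx': 345.148906913237, 'fy': 345.148906913237, 'cx': 276.65536615824425, 'cy': 211.26039175369914, 'tool_from_camera': array([[ 8.21532862e-04, -9.68378579e-01, -2.49483971e-01,
         6.95175139e-02],
       [ 9.99999402e-01,  9.75606159e-04, -4.93914441e-04,
         5.79741547e-04],
       [ 7.21694264e-04, -2.49483417e-01,  9.68378802e-01,
        -1.66582616e-01],
       [ 0.00000000e+00,  0.00000000e+00,  0.00000000e+00,
         1.00000000e+00]])}
```
View pics/top0.png

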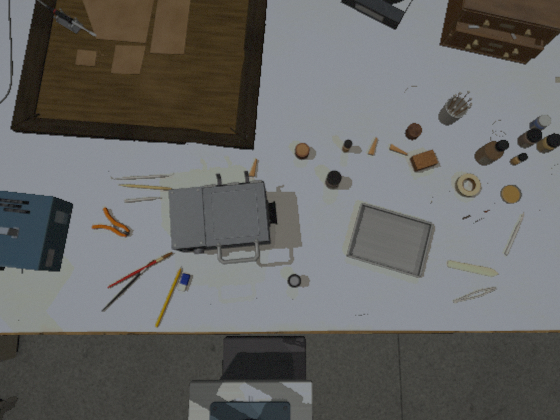

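View pics/side0.png

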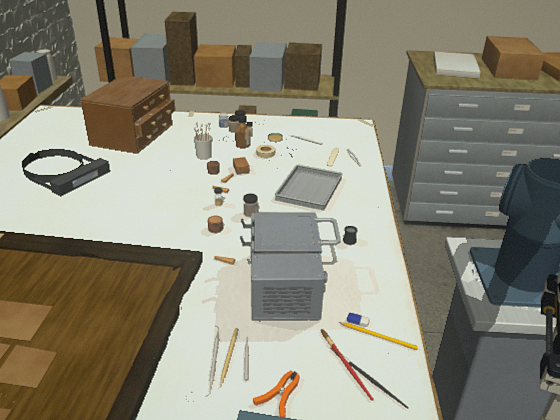

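The top picture shows the extractor at (170–270, 180–250), its spigot at (272, 213) and the handle bar at about (218–260, 262). The tray is at (347–434, 203–277). In the side view the flap handle is at (330, 232). Next I'll measure the poses with depth.

Create h.py:
```python
from rig import r
import numpy as np, cv2
from scipy.spatial.transform import Rotation as R
def tool():
    o=r.get_obs(); q=o['tool_rot']; return o,R.from_quat(np.r_[q[1:],q[0]]),o['tcp_pos']
def cloud(n):
    o,Q,t=tool(); p,d=r.capture(n); c=r.camera_params(n)
    v,u=np.mgrid[:420,:560]; X=np.stack([(u-c['cx'])/c['fx']*d,(v-c['cy'])/c['fy']*d,d],-1)
    if n=='wrist':
        T=c['tool_from_camera']; W=Q.apply((X@T[:3,:3].T+T[:3,3]).reshape(-1,3)).reshape(X.shape)+t
    else: W=(X-c['t'])@c['R']
    W[d==0]=np.nan; return p,d,W
```

Run:
```python
from h import *
p,d,W=cloud('top'); z=W[...,2]
print('table z',np.nanmedian(z[280:320,200:350]))
def box(m,name):
    n,l,s,_=cv2.connectedComponentsWithStats(m.astype(np.uint8)); 
    k=1+np.argmax(s[1:,4]); P=W[l==k]
    (cx,cy),(w,h),a=cv2.minAreaRect((P[:,:2]*1000).astype(np.float32)); print(name,s[k],(cx,cy),(w,h),a,np.median(P[:,2]))
sub=np.zeros(z.shape,bool); sub[150:275,150:285]=1
box(sub&(z>.112)&(z<.14),'ext+flap')
sub[:]=0; sub[150:245,206:285]=1
sub[:]=0; sub[195:290,335:445]=1
box(sub&(z>.012)&(z<.04),'tray')
for v in range(174,270,4): print(v,' '.join('%4d'%(1000*x) for x in z[v,160:284:4]))
b=np.s_[255:266,214:264]; m=(z[b]>.11)&(z[b]<.14); P=W[b][m]; print('handle',len(P),P.mean(0),P.min(0),P.max(0))
cv2.imwrite('pics/top1.png',cv2.resize(p[150:290,150:450,::-1],(800,373),interpolation=cv2.INTER_CUBIC))
```

```text
table z -0.0013366455404359157
ext+flap [ 168  171  101   94 6247] (561.0341796875, 74.89300537109375) (224.43228149414062, 240.53787231445312) 5.421525478363037 0.12495831029984493
tray [347 203  86  75 611] (518.9672241210938, -373.8975524902344) (206.04257202148438, 155.36843872070312) 73.18527221679688 0.019571507564814468
174    0   -2    0    1   -2   -1   -2    1    1   -2   -7   -1    0    0  130   -3   -1    0   -4   -2    0  124    0   10   -1   -2    0    0    0   -1   -2
178   -1   -4   -1   -2   -1   -2   -4   -1   -3   -2   -1   -1    0    0   -3  116    1   -1    2   -2   -2   -2  116   -1    0   -6   -2   -3   -2   -1   -5
182    1   -1    0    1   -4    0   -1   -1   -2    0   -1    0    0    0   -5  115   -1   -1   -2  124    0    3  119  127  124  126    3    0   -1    1   -1
186    0    0    0   -1    0   -2    0   -2   -2    1    0  129  130  124  117  118  124  126  124  127  126  126  125  126  124  124   95   -4   -4   -2    1
190    0   -1  117  116  121  116  118  117  118  122  116  126  127  125  126  125  124  124  123  122  127  126  127  127  125  126  117    0   -3    1   -5
194   -1   -2   -2  120  118  118  116  117  119  121  117  126  128  126  126  125  124  126  123  127  124  126  127  127  125  126  122    1    1   -2    1
198   -3    0   -3  119  119  118  116  117  117  119  120  124  124  127  124  127  127  125  125  129  125  126  124  124  127  126  122   -2   -2   -3   -2
202   -2    2   -2  118  118  116  118  117  117  118  119  129  126  127  124  126  125  128  124  129  129  125  122  128  125  128  126    3   71   -2    2Traceback (most recent call last):
  File "<stdin>", line 13, in <module>
  File "<stdin>", line 13, in <genexpr>
ValueError: cannot convert float NaN to integer
```

Run:
```python
from h import *
Zs=[]; Ws=[]
for _ in range(6):
    p,d,w=cloud('top'); Ws.append(w)
W=np.nanmedian(Ws,0); z=W[...,2]; np.save('top.npy',W)
b=np.zeros(z.shape,bool); b[184:246,172:268]=1; P=W[b&(z>.1)&(z<.14)]
(cx,cy),(w,h),a=cv2.minAreaRect((P[:,:2]*1000).astype(np.float32)); print('ext',cx,cy,w,h,a)
b[:]=0; b[255:266,214:264]=1; P=W[b&(z>.11)&(z<.14)]; print('handle',len(P),P.mean(0),P.min(0),P.max(0)); print(np.polyfit(P[:,1],P[:,0],1))
cv2.imwrite('pics/top1.png',cv2.resize(p[165:285,160:280,::-1],(600,600),interpolation=cv2.INTER_CUBIC))
```

```text
ext 573.131591796875 71.9971923828125 238.3480987548828 155.5322265625 89.95744323730469
handle 193 [0.46028659 0.02546777 0.12711625] [ 0.45009931 -0.02795843  0.12274435] [0.47180253 0.07353943 0.13019004]
[-0.03913206  0.46128319]
```

View pics/top1.png

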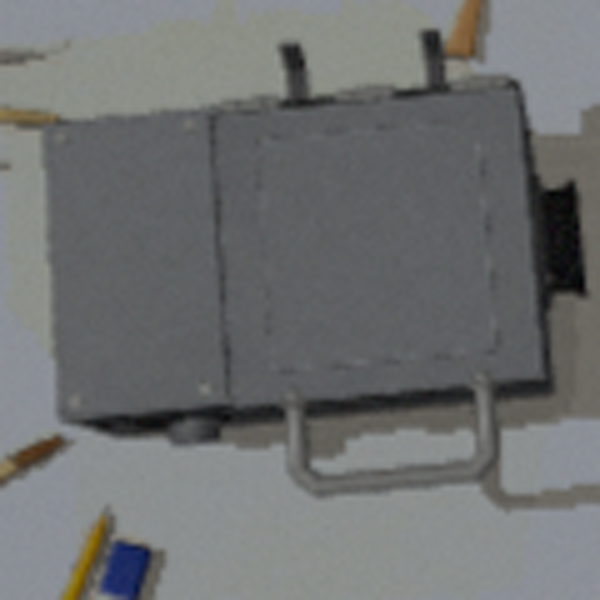

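The crop (5x, offset 160,165) shows the flap's corners at (213,112), (520,82), (550,383) and (229,395). The bar runs from (318,489) to (478,472), and the fan housing corner is at (44,126).

Run:
```python
from h import *
c=r.camera_params('top')
def bp(u,v,z):
    k=c['R'].T@np.array([(u-c['cx'])/c['fx'],(v-c['cy'])/c['fy'],1]); C=-c['R'].T@c['t']; return C+k*(z-C[2])/k[2]
P={n:bp(160+u/5-.4,165+v/5-.4,z) for n,u,v,z in [('fTL',213,112,.127),('fTR',520,82,.127),('fBR',550,383,.127),('fBL',229,395,.127),('hL',318,489,.1245),('hR',478,472,.1245),('boxTL',44,126,.12),('boxBL',60,415,.12)]}
for n in P: print(n,P[n].round(4))
a=lambda d:np.arctan2(d[1],d[0])
print([a(P[i]-P[j]) for i,j in [('fTR','fBR'),('fTL','fBL'),('boxTL','boxBL')]],[a(P[i]-P[j])-np.pi/2 for i,j in [('fTL','fTR'),('fBL','fBR'),('hL','hR'),('boxTL','fTL')]])
W=np.load('top.npy');z=W[...,2]
b=np.zeros(z.shape,bool); b[195:290,335:445]=1; Q=W[b&(z>.012)&(z<.04)]
(cx,cy),(w,h),an=cv2.minAreaRect((Q[:,:2]*1000).astype(np.float32)); print('tray',cx,cy,w,h,an)
for nm,(u,v) in dict(weight=(303,151),jar=(334,180),loupe=(295,281)).items(): print(nm,W[v,u])
```

```text
fTL [0.6398 0.114  0.127 ]
fTR [ 0.6547 -0.0381  0.127 ]
fBR [ 0.5045 -0.0535  0.127 ]
fBL [0.4992 0.102  0.127 ]
hL [0.4539 0.0583 0.1245]
hR [ 0.4618 -0.0188  0.1245]
boxTL [0.6345 0.1996 0.12  ]
boxBL [0.4903 0.1854 0.12  ]
[np.float64(0.10233072684513164), np.float64(0.08532389946371571), np.float64(0.09770178640196528)] [np.float64(0.09735300194311947), np.float64(0.03444244258093199), np.float64(0.10244343978868597), np.float64(0.06137839756594121)]
tray 519.2035522460938 -373.5743713378906 204.98411560058594 155.1036376953125 73.25395965576172
weight [ 0.76458091 -0.14140108  0.02888014]
jar [ 0.67574366 -0.22250596  0.05236338]
loupe [ 0.40915493 -0.11662681  0.03574374]
```

Add to h.py:
```python
def row(x,y,z,yaw):
    """row from the present pose to a tool-down pose with tool x at angle yaw"""
    o,Q,t=tool(); c,s=np.cos(yaw),np.sin(yaw)
    G=R.from_matrix(np.array([[c,s,0],[s,-c,0],[0,0,-1]]))
    return np.r_[Q.inv().apply(np.array([x,y,z])-t),(Q.inv()*G).as_rotvec()].round(4).tolist()
```

```bash
python3 -c "
from h import *
print(row(.458,.020,.20,1.669))"
```

```text
[-0.4246, -0.3772, 0.0186, -0.0001, 0.0001, 1.1298]
```

Careful with the scale: shifts go in cm. That gives: -0.425 m is -42.5, -0.377 m is -37.7.

Request:
steer_hand([
  {"tx":-42.5, "ty":-37.7, "tz":1.8, "drz":1.13},
  {"tx":-42.5, "ty":-37.7, "tz":1.8, "drz":1.13},
  {"tx":-42.5, "ty":-37.7, "tz":1.8, "drz":1.13},
  {"tx":-42.5, "ty":-37.7, "tz":1.8, "drz":1.13},
  {"tx":-42.5, "ty":-37.7, "tz":1.8, "drz":1.13},
], jaw=0.3, clamp_n=20)

```text
time_s: 0.95
tcp_pos: [0.3057, 0.2974, 0.2109]
tool_rot: [0.0, 0.522, 0.853, 0.0]
force: [0.9, -0.7, 0.0]
grip_width: 0.622
grip_force: 0.0
```

```bash
python3 -c "
from h import *
print(row(.458,.020,.20,1.669))"
```

```text
[-0.3164, 0.0093, 0.0109, 0.001, -0.0001, 0.3744]
```

Converted, -0.316 m is -31.6, 0.011 m is 1.1.

Request:
steer_hand([
  {"tx":-31.6, "ty":0.9, "tz":1.1, "drz":0.374},
  {"tx":-31.6, "ty":0.9, "tz":1.1, "drz":0.374},
  {"tx":-31.6, "ty":0.9, "tz":1.1, "drz":0.374},
  {"tx":-31.6, "ty":0.9, "tz":1.1, "drz":0.374},
  {"tx":-31.6, "ty":0.9, "tz":1.1, "drz":0.374},
])

```text
time_s: 1.45
tcp_pos: [0.4271, 0.0785, 0.2024]
tool_rot: [0.0, 0.67, 0.743, 0.0]
force: [0.8, -0.1, 0.2]
grip_width: 0.306
grip_force: 0.0
```

```bash
python3 -c "
from h import *
print(row(.458,.020,.20,1.669))"
```

```text
[-0.0614, 0.0247, 0.0024, 0.0012, 0.0, 0.0054]
```

Request:
steer_hand([
  {"tx":-4, "ty":1.6},
  {"tx":-5, "ty":2.1, "tz":0.2},
  {"tx":-5, "ty":2.1, "tz":0.2},
  {"tx":-5, "ty":2.1, "tz":0.2},
])

```text
time_s: 1.85
tcp_pos: [0.4517, 0.0339, 0.1998]
tool_rot: [-0.001, 0.669, 0.743, -0.0]
force: [0.3, 0.9, -1.0]
grip_width: 0.303
grip_force: 0.0
```

Run:
```python
from h import *
print(row(.458,.020,.20,1.669))
p,d,W=cloud('wrist'); cv2.imwrite('pics/w0.png',p[:,:,::-1]); np.save('w0.npy',W)
```

```text
[-0.0144, 0.0049, -0.0002, -0.0011, -0.001, 0.0057]
```

View pics/w0.png

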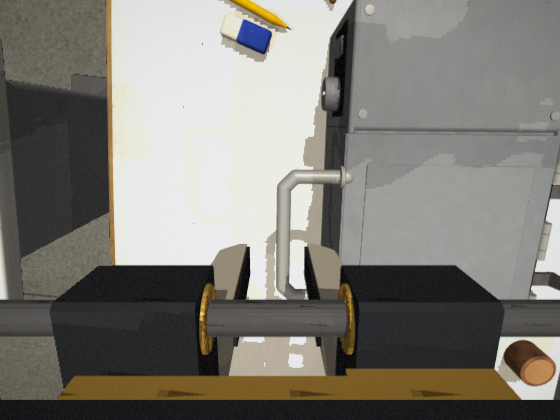

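The wrist view shows the bar at column ~283 (rows 185–290), centred between the fingertips (columns 249 and 305) and parallel to the tool x axis. The flap's front edge is at column ~343. I'll measure the bar in the world frame.

Run:
```python
from h import *
W=np.load('w0.npy')
P=W[195:275,274:294].reshape(-1,3); P=P[(P[:,2]>.115)&(P[:,2]<.14)]
f=np.polyfit(P[:,1],P[:,0],1); print(len(P),P.mean(0),f)
c=r.camera_params('wrist'); o,Q,t=tool(); T=c['tool_from_camera']
def bp(u,v,z):
    k=Q.apply(T[:3,:3]@np.array([(u-c['cx'])/c['fx'],(v-c['cy'])/c['fy'],1])); C=Q.apply(T[:3,3])+t; return C+k*(z-C[2])/k[2]
print('top end of bar',bp(290,177,.1245),'bar',bp(283.5,200,.1245),bp(283.5,270,.1245),'bot end',bp(291,293,.1245),'edge',bp(343,160,.127),'seam',bp(420,132,.12))
```

```text
1081 [0.45653735 0.02523925 0.12904384] [-0.08611834  0.45871092]
top end of bar [0.45711162 0.06723549 0.1245    ] bar [0.45438613 0.05021984 0.1245    ] [ 0.46038863 -0.0037369   0.1245    ] bot end [ 0.46825789 -0.02216108  0.1245    ] edge [0.49199354 0.08321493 0.127     ] seam [0.54373517 0.10747978 0.12      ]
```

Request:
steer_hand([
  {},
])

```text
time_s: 2.0
tcp_pos: [0.4517, 0.0345, 0.2002]
tool_rot: [-0.0, 0.669, 0.744, 0.0]
force: [-0.2, -0.4, 0.1]
grip_width: 0.3
grip_force: 0.0
```

```bash
python3 -c "
from h import *
print(row(.4575,.021,.106,1.669))"
```

```text
[-0.0141, 0.0043, 0.0941, -0.0001, -0.0004, 0.0079]
```

Request:
steer_hand([
  {"tx":-1.4, "ty":0.43, "tz":3, "drz":0.008},
  {"tx":-1.4, "ty":0.43, "tz":6, "drz":0.008},
  {"tx":-1.4, "ty":0.43, "tz":8, "drz":0.008},
  {"tx":-1.4, "ty":0.43, "tz":9.4, "drz":0.008},
  {"tx":-1.4, "ty":0.43, "tz":9.4, "drz":0.008},
])

```text
time_s: 2.5
tcp_pos: [0.4562, 0.021, 0.1045]
tool_rot: [-0.002, 0.672, 0.741, -0.001]
force: [-1.0, -0.2, 0.9]
grip_width: 0.301
grip_force: 0.0
```

Request:
steer_hand([
  {},
  {},
  {},
], jaw=0.0, clamp_n=12)

```text
time_s: 2.8
tcp_pos: [0.4577, 0.0197, 0.1069]
tool_rot: [-0.0, 0.672, 0.74, -0.0]
force: [1.3, -0.1, 6.6]
grip_width: 0.104
grip_force: 12.0
```

```bash
python3 -c "
from h import *
print(row(.4575,.021,.106,1.669))"
```

```text
[0.0013, -0.0, 0.0009, -0.0006, 0.0004, -0.0014]
```

```bash
python3 -c "
import numpy as np
th=[0,.04,.12,.2,.28,.36,.46,.56,.66,.76,.86,.96,1.06,1.16,1.26,1.36,1.46,1.54,1.62,1.70,1.76,1.82,1.86,1.89,1.91,1.92]
p=lambda t:np.array([.188*(1-np.cos(t)),-.188*np.sin(t)])
for k in range(0,25,5): print([(p(t)-p(th[k])).round(4).tolist() for t in th[k+1:k+6]])
"
```

```text
[[0.0002, -0.0075], [0.0014, -0.0225], [0.0037, -0.0373], [0.0073, -0.052], [0.0121, -0.0662]]
[[0.0075, -0.0172], [0.0167, -0.0336], [0.0274, -0.049], [0.0397, -0.0633], [0.0533, -0.0762]]
[[0.0148, -0.0115], [0.0308, -0.0215], [0.0476, -0.0299], [0.0652, -0.0365], [0.0833, -0.0414]]
[[0.0185, -0.003], [0.0335, -0.0041], [0.0486, -0.0039], [0.0636, -0.0026], [0.0747, -0.0008]]
[[0.011, 0.0025], [0.0183, 0.0045], [0.0236, 0.0061], [0.0272, 0.0074], [0.029, 0.008]]
```

Converted, -0.0662 m is -6.62, -0.052 m is -5.2.

Request:
steer_hand([
  {"tz":-0.75},
  {"ty":0.14, "tz":-2.25},
  {"ty":0.37, "tz":-3.73},
  {"ty":0.73, "tz":-5.2},
  {"ty":1.21, "tz":-6.62},
])

```text
time_s: 3.3
tcp_pos: [0.4691, 0.0207, 0.1733]
tool_rot: [-0.001, 0.672, 0.74, -0.001]
force: [-1.8, -0.3, -1.4]
grip_width: 0.101
grip_force: 12.0
```

Request:
steer_hand([
  {"ty":0.75, "tz":-1.72},
  {"ty":1.67, "tz":-3.36},
  {"ty":2.74, "tz":-4.9},
  {"ty":3.97, "tz":-6.33},
  {"ty":5.33, "tz":-7.62},
])

```text
time_s: 3.8
tcp_pos: [0.5206, 0.0256, 0.2507]
tool_rot: [-0.001, 0.672, 0.74, -0.002]
force: [-7.3, -0.5, 7.2]
grip_width: 0.103
grip_force: 12.0
```

Request:
steer_hand([
  {"ty":1.48, "tz":-1.15},
  {"ty":3.08, "tz":-2.15},
  {"ty":4.76, "tz":-2.99},
  {"ty":6.52, "tz":-3.65},
  {"ty":8.33, "tz":-4.14},
])

```text
time_s: 4.3
tcp_pos: [0.6068, 0.0336, 0.2921]
tool_rot: [0.001, 0.672, 0.74, 0.0]
force: [-0.8, -1.1, 1.2]
grip_width: 0.101
grip_force: 12.0
```

Converted, 0.0747 m is 7.47, 0.0636 m is 6.36.

Request:
steer_hand([
  {"ty":1.85, "tz":-0.3},
  {"ty":3.35, "tz":-0.41},
  {"ty":4.86, "tz":-0.39},
  {"ty":6.36, "tz":-0.26},
  {"ty":7.47, "tz":-0.08},
])

```text
time_s: 4.8
tcp_pos: [0.6815, 0.0406, 0.2917]
tool_rot: [0.001, 0.672, 0.74, 0.0]
force: [1.0, -1.5, 0.5]
grip_width: 0.105
grip_force: 12.0
```

Converted, 0.028 m is 2.8, 0.0272 m is 2.72.

Request:
steer_hand([
  {"ty":1.1, "tz":0.25},
  {"ty":1.83, "tz":0.45},
  {"ty":2.36, "tz":0.61},
  {"ty":2.72, "tz":0.74},
  {"ty":2.8, "tz":0.77},
])

```text
time_s: 5.3
tcp_pos: [0.7089, 0.0432, 0.2834]
tool_rot: [0.001, 0.672, 0.74, 0.0]
force: [0.7, -3.6, 3.6]
grip_width: 0.098
grip_force: 12.0
```

Request:
steer_hand([
  {},
  {},
])

```text
time_s: 5.5
tcp_pos: [0.7086, 0.0431, 0.2835]
tool_rot: [0.001, 0.672, 0.74, 0.0]
force: [1.8, -3.0, 2.7]
grip_width: 0.102
grip_force: 12.0
```

Request:
steer_hand([
  {},
  {},
  {"tz":-2},
  {"tz":-5},
  {"tz":-7},
], jaw=0.3)

```text
time_s: 6.0
tcp_pos: [0.7081, 0.0444, 0.3544]
tool_rot: [-0.0, 0.672, 0.741, 0.0]
force: [-0.5, -0.5, -1.3]
grip_width: 0.295
grip_force: 0.0
```

Request:
steer_hand([
  {"ty":-4},
  {"ty":-9},
  {"ty":-14},
  {"ty":-15},
  {"ty":-15},
])

```text
time_s: 6.5
tcp_pos: [0.5575, 0.0298, 0.354]
tool_rot: [0.0, 0.672, 0.74, 0.001]
force: [0.4, -0.0, 0.2]
grip_width: 0.303
grip_force: 0.0
```

```bash
python3 - <<'E'
from h import *
print(row(.5785,.0083,.25,3.239))
W=np.nanmedian([cloud('top')[2] for _ in range(4)],0); p,_,_=cloud('top'); cv2.imwrite('pics/top2.png',cv2.resize(p[130:290,160:320,::-1],(600,600),interpolation=cv2.INTER_CUBIC))
E
```

```text
[-0.0235, 0.0187, 0.104, 0.0011, 0.0005, -1.572]
```

View pics/top2.png

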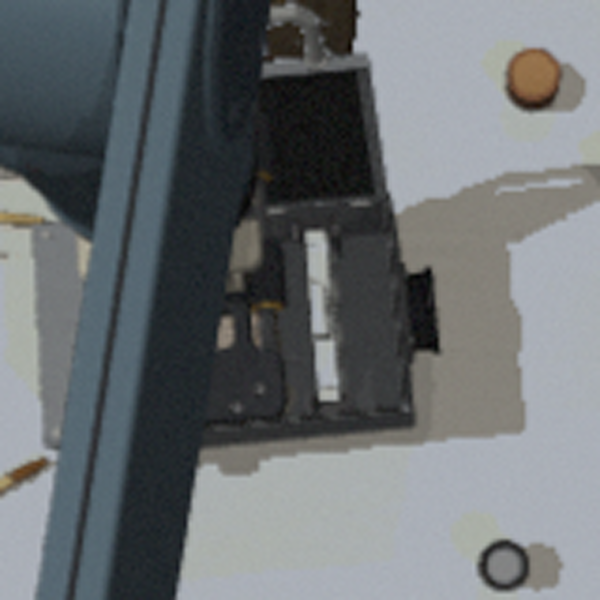

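The flap now stands open on its stop at the rear. The well is visible with the cassette as the bright strip at (318, 315). Next: rotate over it and look with the wrist camera.

Converted, -0.0235 m is -2.35, 0.02 m is 2.

Request:
steer_hand([
  {"tx":-2.35, "ty":1.87, "tz":2, "drz":-1.572},
  {"tx":-2.35, "ty":1.87, "tz":2, "drz":-1.572},
  {"tx":-2.35, "ty":1.87, "tz":2, "drz":-1.572},
  {"tx":-2.35, "ty":1.87, "tz":2, "drz":-1.572},
  {"tx":-2.35, "ty":1.87, "tz":2, "drz":-1.572},
])

```text
time_s: 7.25
tcp_pos: [0.5812, 0.0075, 0.3319]
tool_rot: [-0.001, 0.352, 0.936, -0.0]
force: [0.1, 0.6, -0.4]
grip_width: 0.298
grip_force: 0.0
```

```bash
python3 -c "
from h import *
print(row(.5785,.0083,.25,3.239))"
```

```text
[0.0024, -0.0011, 0.0819, 0.0, -0.0013, -0.816]
```

Converted, 0.08 m is 8, 0.06 m is 6.

Request:
steer_hand([
  {"tx":0.2, "ty":-0.1, "tz":2, "drz":-0.816},
  {"tx":0.2, "ty":-0.1, "tz":4, "drz":-0.816},
  {"tx":0.2, "ty":-0.1, "tz":6, "drz":-0.816},
  {"tx":0.2, "ty":-0.1, "tz":8, "drz":-0.816},
  {"tx":0.2, "ty":-0.1, "tz":8, "drz":-0.816},
])

```text
time_s: 7.75
tcp_pos: [0.5772, 0.0085, 0.2488]
tool_rot: [-0.003, -0.016, 1.0, 0.001]
force: [-0.5, -0.7, -0.0]
grip_width: 0.299
grip_force: 0.0
```

Request:
steer_hand([
  {"drz":-0.066},
  {"drz":-0.066},
])

```text
time_s: 7.95
tcp_pos: [0.5787, 0.0082, 0.252]
tool_rot: [-0.001, -0.046, 0.999, 0.0]
force: [-0.2, -0.4, 0.0]
grip_width: 0.299
grip_force: 0.0
```

Run:
```python
from h import *
print(row(.5785,.0083,.25,3.239))
W=np.nanmedian([cloud('wrist')[2] for _ in range(3)],0)
p,d,_=cloud('wrist'); cv2.imwrite('pics/w1.png',p[:,:,::-1]); np.save('w1.npy',W)
```

```text
[0.0002, 0.0001, 0.002, 0.0004, -0.0012, -0.0057]
```

View pics/w1.png

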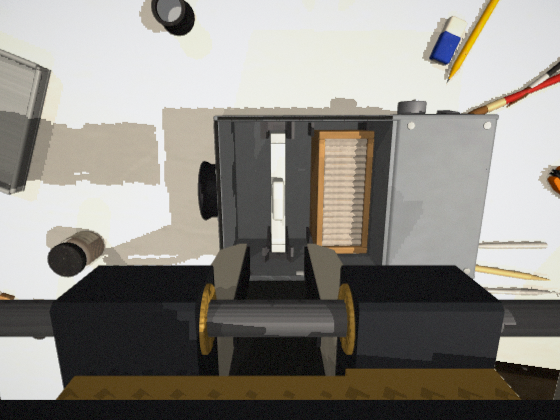

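The wrist view shows the tab's top at about (277, 199) and the cassette frame at columns 270–286, rows 133–252. The main filter is at (343, 192).

Run:
```python
from h import *
W=np.load('w1.npy'); m=W[170:228,262:296]; s=(m[...,2]>.104)&(m[...,2]<.125); P=m[s]
v,u=np.nonzero(s); print(len(P),P.mean(0),np.median(P,0),u.min()+262,u.max()+262,v.min()+170,v.max()+170)
print(cv2.minAreaRect((P[:,:2]*1000).astype(np.float32)))
c=r.camera_params('wrist'); o,Q,t=tool(); T=c['tool_from_camera']
def bp(u,v,z):
    k=Q.apply(T[:3,:3]@np.array([(u-c['cx'])/c['fx'],(v-c['cy'])/c['fy'],1])); C=Q.apply(T[:3,3])+t; return C+k*(z-C[2])/k[2]
print(bp(277,199,.116),bp(279,133,.09),bp(278,252,.09),bp(218,117,.12),bp(395,117,.12))
```

```text
470 [0.57619583 0.0094523  0.11583634] [0.57612139 0.00944369 0.11628174] 272 283 179 219
((576.8894653320312, 9.423300743103027), (34.95538330078125, 10.123148918151855), 5.530517578125)
[0.57558065 0.00894164 0.116     ] [0.51849314 0.0056148  0.09      ] [0.63603956 0.01547942 0.09      ] [ 0.50926805 -0.04667729  0.12      ] [0.49586566 0.10078795 0.12      ]
```

```bash
python3 -c "
from h import *
print(row(.577,.0092,.093,3.239))"
```

```text
[0.0011, 0.0011, 0.1597, 0.0001, -0.0002, -0.0076]
```

Request:
steer_hand([
  {"tx":0.16, "ty":-0.1, "tz":4, "drz":-0.0057},
  {"tx":0.16, "ty":-0.1, "tz":8, "drz":-0.0057},
  {"tx":0.16, "ty":-0.1, "tz":12, "drz":-0.0057},
  {"tx":0.16, "ty":-0.1, "tz":14.8, "drz":-0.0057},
  {"tx":0.16, "ty":-0.1, "tz":15.85, "drz":-0.0057},
])

```text
time_s: 8.65
tcp_pos: [0.5744, 0.0074, 0.0914]
tool_rot: [-0.003, -0.048, 0.999, 0.001]
force: [-0.7, -0.6, -0.2]
grip_width: 0.301
grip_force: 0.0
```

Request:
steer_hand([
  {},
  {},
])

```text
time_s: 8.85
tcp_pos: [0.5775, 0.0069, 0.0959]
tool_rot: [0.001, -0.048, 0.999, -0.0]
force: [-0.1, 0.2, 0.0]
grip_width: 0.301
grip_force: 0.0
```

```bash
python3 -c "
from h import *
print(row(.577,.0092,.093,3.239))"
```

```text
[0.0003, 0.0024, 0.0029, -0.0006, 0.0022, -0.0008]
```

Request:
steer_hand([
  {"ty":0.24, "tz":0.3},
  {"ty":0.24, "tz":0.3},
])

```text
time_s: 9.05
tcp_pos: [0.5768, 0.0096, 0.0927]
tool_rot: [0.001, -0.048, 0.999, -0.0]
force: [-0.5, -0.3, 0.4]
grip_width: 0.298
grip_force: 0.0
```

Request:
steer_hand([
  {},
  {},
  {},
], jaw=0.0, clamp_n=30)

```text
time_s: 9.35
tcp_pos: [0.5763, 0.0094, 0.0918]
tool_rot: [0.0, -0.048, 0.999, -0.0]
force: [-0.6, -0.6, 3.1]
grip_width: 0.104
grip_force: 30.0
```

Request:
steer_hand([
  {"tz":-1},
  {"tz":-2.5},
  {"tz":-4},
])

```text
time_s: 9.65
tcp_pos: [0.5757, 0.0095, 0.132]
tool_rot: [-0.001, -0.048, 0.999, 0.0]
force: [1.2, 0.2, -1.8]
grip_width: 0.106
grip_force: 30.0
```

Converted, -0.1 m is -10, -0.09 m is -9.

Request:
steer_hand([
  {"tz":-2},
  {"tz":-4.5},
  {"tz":-7},
  {"tz":-9},
  {"tz":-10},
])

```text
time_s: 10.15
tcp_pos: [0.5767, 0.0093, 0.2339]
tool_rot: [0.001, -0.048, 0.999, -0.0]
force: [-0.0, -0.3, -1.8]
grip_width: 0.105
grip_force: 30.0
```

Request:
steer_hand([
  {},
  {},
])

```text
time_s: 10.35
tcp_pos: [0.5756, 0.0095, 0.2306]
tool_rot: [-0.001, -0.048, 0.999, 0.0]
force: [-1.0, 0.2, -2.7]
grip_width: 0.105
grip_force: 30.0
```

```bash
python3 - <<'E'
from h import *
p,d,W=cloud('side'); cv2.imwrite('pics/side1.png',cv2.resize(p[150:370,200:420,::-1],(600,600)))
print(row(.5191,-.3736,.185,3.239-1.961))
E
```

```text
[0.0929, -0.376, 0.0451, -0.0018, -0.0021, 1.9605]
```

View pics/side1.png

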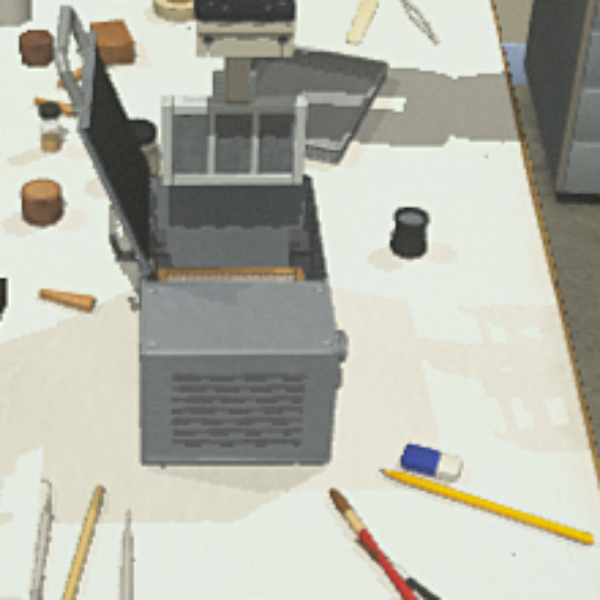

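The side view shows the cassette at (232, 140), upright and clear of the well. The main filter is still seated at (230, 274), the flap is open and the other things have not moved. On to the tray.

Converted, -0.18 m is -18, -0.14 m is -14.

Request:
steer_hand([
  {"tx":0.6, "ty":-2.5, "drz":0.1},
  {"tx":1.5, "ty":-6, "drz":0.22},
  {"tx":2.5, "ty":-10, "drz":0.35},
  {"tx":3.5, "ty":-14, "drz":0.48},
  {"tx":4.5, "ty":-18, "drz":0.6},
])

```text
time_s: 10.9
tcp_pos: [0.5476, -0.1751, 0.2299]
tool_rot: [-0.001, 0.251, 0.968, 0.0]
force: [0.7, -0.1, -1.5]
grip_width: 0.104
grip_force: 30.0
```

```bash
python3 -c "
from h import *
print(row(.5191,-.3736,.231,3.239-1.961))"
```

```text
[-0.0716, -0.1873, -0.0013, -0.0018, -0.0023, 1.3557]
```

Request:
steer_hand([
  {"tx":-1.5, "ty":-4, "drz":0.13},
  {"tx":-3, "ty":-8, "drz":0.26},
  {"tx":-4.5, "ty":-12, "drz":0.39},
  {"tx":-5.5, "ty":-14.5, "drz":0.52},
  {"tx":-6.5, "ty":-17, "drz":0.65},
])

```text
time_s: 11.4
tcp_pos: [0.5226, -0.3556, 0.2295]
tool_rot: [-0.002, 0.548, 0.837, 0.0]
force: [0.3, -0.2, -1.7]
grip_width: 0.105
grip_force: 30.0
```

```bash
python3 -c "
from h import *
print(row(.5191,-.3736,.21,3.239-1.961))"
```

```text
[-0.0152, -0.0103, 0.0194, -0.0022, -0.0025, 0.7039]
```

Request:
steer_hand([
  {"tx":-0.4, "ty":-0.3, "drz":0.14},
  {"tx":-0.8, "ty":-0.6, "tz":0.5, "drz":0.28},
  {"tx":-1.2, "ty":-0.8, "tz":1, "drz":0.42},
  {"tx":-1.5, "ty":-1, "tz":1.5, "drz":0.56},
  {"tx":-1.5, "ty":-1, "tz":1.9, "drz":0.7},
])

```text
time_s: 11.9
tcp_pos: [0.5198, -0.3721, 0.2101]
tool_rot: [-0.002, 0.801, 0.598, -0.0]
force: [-0.4, 0.3, -1.0]
grip_width: 0.102
grip_force: 30.0
```

Request:
steer_hand([
  {},
  {},
])

```text
time_s: 12.1
tcp_pos: [0.5203, -0.3717, 0.2113]
tool_rot: [-0.001, 0.798, 0.602, -0.0]
force: [0.0, -1.0, -2.1]
grip_width: 0.109
grip_force: 30.0
```

```bash
python3 - <<'E'
from h import *
print(row(.5191,-.3736,.185,3.239-1.961))
W=np.nanmedian([cloud('top')[2] for _ in range(5)],0); z=W[...,2]
p,_,_=cloud('top'); cv2.imwrite('pics/top3.png',cv2.resize(p[140:300,300:460,::-1],(600,600),interpolation=cv2.INTER_CUBIC))
p,_,_=cloud('wrist'); cv2.imwrite('pics/w3.png',p[:,:,::-1])
E
```

```text
[-0.0022, -0.0006, 0.0263, -0.0019, -0.0011, 0.0142]
```

View pics/w3.png

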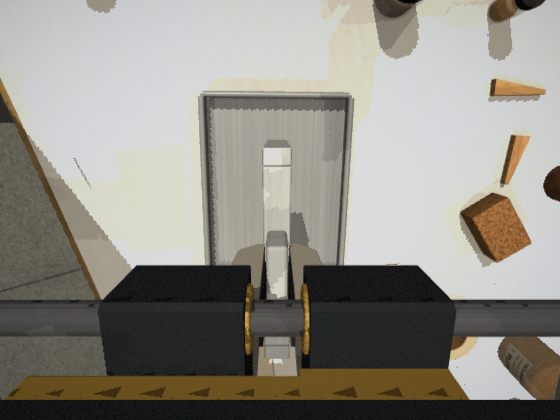

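The wrist view shows the cassette at column 277, in the middle of the tray and square with it. The tray's far rim corners are at (201, 94) and (353, 93), and its long sides run to (207, 265) and (342, 265). I'll check the tray pose from these.

Run:
```python
from h import *
c=r.camera_params('wrist'); o,Q,t=tool(); T=c['tool_from_camera']
def bp(u,v,z):
    k=Q.apply(T[:3,:3]@np.array([(u-c['cx'])/c['fx'],(v-c['cy'])/c['fy'],1])); C=Q.apply(T[:3,3])+t; return (C+k*(z-C[2])/k[2])[:2]
A,B,C_,D=[bp(u,v,.022) for u,v in [(201,94),(353,93),(207,265),(342,265)]]
print(A,B,C_,D,np.linalg.norm(A-B))
g=lambda d:np.arctan2(d[1],d[0])
yb=g(B-A); print('tray x angle',yb,'long sides',g(A-C_)-np.pi/2,g(B-D)-np.pi/2)
x=np.array([np.cos(-.29),np.sin(-.29)]); y=np.array([-x[1],x[0]]); print('centre',(A+B)/2-.1*y)
print(row(.5191,-.3736,.187,1.571-.29))
```

```text
[ 0.47544442 -0.25895925] [ 0.61918984 -0.29941491] [ 0.42226289 -0.43180401] [ 0.56672751 -0.47348719] 0.1493298593479397
tray x angle -0.27434321135977663 long sides -0.2984911260784151 -0.29272458963482983
centre [ 0.5187219  -0.37501147]
[-0.0019, -0.0011, 0.0257, 0.0003, 0.0002, 0.0083]
```

Converted, 0.022 m is 2.2, 0.019 m is 1.9.

Request:
steer_hand([
  {"tx":-0.1, "tz":0.6, "drz":0.004},
  {"tx":-0.25, "ty":-0.15, "tz":1.3, "drz":0.008},
  {"tx":-0.25, "ty":-0.15, "tz":1.9, "drz":0.008},
  {"tx":-0.25, "ty":-0.15, "tz":2.2, "drz":0.008},
  {"tx":-0.25, "ty":-0.15, "tz":2.2, "drz":0.008},
])

```text
time_s: 12.95
tcp_pos: [0.5181, -0.3737, 0.1895]
tool_rot: [-0.001, 0.802, 0.597, -0.0]
force: [0.5, 0.5, -2.4]
grip_width: 0.11
grip_force: 30.0
```

Request:
steer_hand([
  {},
  {},
  {},
  {},
  {},
])

```text
time_s: 13.45
tcp_pos: [0.5185, -0.3741, 0.1906]
tool_rot: [0.0, 0.802, 0.597, 0.0]
force: [-0.1, 0.6, -2.7]
grip_width: 0.107
grip_force: 30.0
```

```bash
python3 - <<'E'
from h import *
print(row(.519,-.374,.19,1.571-.292), r.get_obs()['joint_velocities'].round(3))
p,_,_=cloud('side'); cv2.imwrite('pics/side2.png',cv2.resize(p[100:340,180:420,::-1],(600,600)))
E
```

```text
[0.0002, 0.0004, 0.0006, 0.0002, 0.0001, 0.0016] [0.001 0.001 0.002 0.002 0.001 0.001]
```

View pics/side2.png

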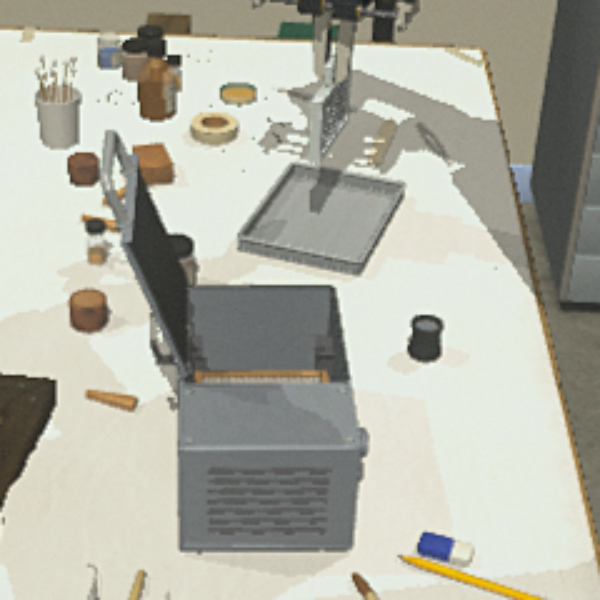

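The cassette hangs upright at (332, 120) over the tray with its mesh face to the near side. The flap is open and the main filter seated.

```bash
python3 -c "
from rig import r
print(r.sign_off())"
```

```text
the job is handed in; nothing more can be done
None
```

The job is handed in at about 13.5 s, no verdict returned: the flap is open on its stop, the main filter is still seated, and the cassette is held upright and square over the middle of the tray, underside about 11 cm above the table, mesh face to the near side.

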